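# Present the labelled can to the scanner

## Robot

A 6-joint arm with a two-finger parallel gripper is mounted at the origin on a cart in front of the work surface, level with it; the furniture and walls round the work are solid. World frame = base frame: x ahead of the robot, y to its left, z up, the work surface at z = 0. Lengths are in m, angles in rad, forces in N, time in s.
With the tool pointing down it reaches from about 0.225 to 0.875 m from the base axis. Payload 3.4 kg.
Tool frame: the origin (TCP) lies at the very end of the fingers, on their centre line; the grasp point (between the pads) lies 19 mm behind it; z points along the fingers, y is the line along which they close (so a half turn about z gives the same grasp; the last joint's range is limited). The gripper opens to 85 mm and grips with 20 to 120 N. Pads are 22 mm wide; open, the fingers measure 114 mm over their backs; the gripper's body (76 mm by 85 mm) begins 54 mm behind the grasp point. The pads swing forward as they close: fully open they stand 13 mm farther back than shut.
Start: joints at [1.223, 0.276, 1.505, -0, 1.361, -0.121], TCP at [0.129, 0.56, 0.231] pointing down, gripper open.
Joint ranges: [-2.89, 2.89], [-0.75, 2.08], [0.22, 2.7], [-1.18, 4.32], [0.11, 2.71], [-2.7, 2.7]. Speed limits (rad/s): [2.57, 2.57, 3.14, 3.14, 3.14, 3.14].

## Interface

Orientations are given as a unit quaternion [w, x, y, z].
In Python, from rig import manip gives the robot as it stands. The module is installed in compiled form; this text tells all that it offers.
- The arm moves only by the tool play_rows, never from a script. Its argument "motion" is a list of rows, each a list of 5 numbers: the shift along the tool's x, y, z in units of 40 mm (1.0 is 40 mm), then the turn about the tool's z in units of 10 degrees (1.0 is 10 degrees), then the finger opening in mm, from 0 to 85.4. A call has 1 to 5 rows; each row is the pose to reach, as a shift and turn from the pose commanded when the call began, along the tool's axes at that moment; what a row does not reach only later rows make up. A row lasts 1/8 s, in which the tool goes at most 62.5 mm and 10.7 degrees, less where a joint would pass 70% of its speed; a pose out of reach is approached as far as the arm can. A call with a gripper value outside its range is refused whole. The fingers move at their own pace and stop on an object; "newtons" is the grip in N (left out, the last holds). Time passes only in rows, so rows that repeat a pose let the fingers close. It gives the time, the measured TCP pose, the force, the opening and the grip force at its end, in the units of the state.
- manip.get_state(): the state, without advancing time (a new reading comes with each control period).
- manip.get_image(name): name is "scene" or "top" or "wrist"; returns a dict with "img" (384x512x3 uint8, red, green, blue), "range_z" (384x512 float32, m along the optical axis (not along the pixel's ray), 0 where there is no reading), "fx", "fy", "cx", "cy" (pixels), "R" (3x3) and "t" (3): a world point X has camera coordinates R X + t. Camera axes: x right, y down, z forward; pixel columns grow to the right and rows downward; lengths in m; the calibration is good to about 2 mm. A picture is of the moment at which its call begins.
- manip.sign_off(): hands the job in; it is judged then, once.
The state is a dict: "clock": time; "qpos": joint angles; "qd": joint speeds; "effort": joint torques, N m; "position": TCP position; "ee_rot": TCP orientation; "contact_force": force on the tool from outside, world axes, zero at the start; "moment": the same for the moment, N m; "width": finger opening in m; "gripper_force": force on a finger pad.
Only numpy, scipy, OpenCV 4.12 (cv2) and the standard library are available. Lean on these libraries where they do the work, as an engineer would, in place of code of your own. Each camera call takes 0.05 s, during which the arm holds its last target. There are 200 camera calls.

## Task

Put the scanner in its stopped state by pressing the mushroom head of the stop box all the way down. Then take the can with the barcode label out of the tray and stand it upright in the middle of the scanner's round pad, turned so that the middle of its label looks squarely into the scanner window, and let go of it. Last, reset the stop by turning the mushroom head clockwise (seen from above) as far as it goes; keep the labelled can upright throughout, and leave the two plain cans standing where they are in the tray.

Things in the scene. Friction and masses are not known exactly. Their poses are not given: they have to be found in the camera images.
- can: The labelled can: aluminium cylinder, 52 mm diameter, 120 mm high, about 0.3 kg. It alone has a paper label with black bars (80 degrees of its side) and a black rib 16 mm long on its flat lid, from near the middle towards the label. Origin: centre of its underside, z up; +x points out through the label's middle. Stands in any of the tray's three places, turned any way.
- can_mark (a point): Middle of the label on the labelled can's side, 26.5 mm from the can's axis and 62 mm above its underside.
- plain_can_a: Plain can without a label: aluminium cylinder, 46 mm diameter, 120 mm high, with a black bung (18 mm diameter, 7 mm high) in the middle of its lid. Loose, stands in the tray. Origin at the centre of its underside.
- plain_can_b: The other plain can, of the same shape and size as plain_can_a.
- tray: Fixed wooden tray, 110 x 205 mm (its x by y), rim 14 mm high, inner floor 5 mm above the bench, origin at the centre of its underside. The cans stand in a row along its y axis, 66 mm between centres (17 to 20 mm gaps, too tight for an open finger: close the fingers across the row). It lies left or right of the scanner.
- scanner: Fixed scanner: base plate 6 mm thick (x -55 to 120 mm, y -60 to 60 mm), a round pad and behind it a grey upright block. Origin at bench height under the pad's centre; +x points from pad to block. The block is a box from x = 55 to 111 mm, 90 mm wide in y, top 115 mm above the bench (ribs to 118). The labelled can is right when its +x points along this +x.
- scanner_pad (a point): Centre of the top of the round black rubber pad (72 mm diameter) that the labelled can is to stand on, 9 mm above the bench; 55 mm in front of the block's face. Same axes as the scanner.
- scanner_window (a point): Centre of the scanner window in the block's face towards the pad, 68 mm above the bench. Same axes as the scanner.
- stop_box: Fixed grey stop box, 80 x 80 mm, 55 mm high, origin at the centre of its underside. It carries the mushroom head on its top and lies on the other side of the scanner from the tray.
- stop_top (a point): Centre of the top of the black mushroom head: a round head of 40 mm diameter and 20 mm high, its top 94 mm above the bench when up; below it a thinner stem (20 mm diameter, then a 30 mm collar up to 62 mm above the bench). A thin steel rib across its top shows how it is turned.
- stop_press (a joint): How far the mushroom head is pressed down, 0 (up) to 0.006 m (stop). A spring holds it up: about 1 N to start, about 4 N fully down; it rises again when let go.
- stop_turn (a joint): How far the mushroom head is turned clockwise seen from above, 0 to 1.4 rad (end stop); starts between 0 and 0.15. Turns with light friction (0.05 N m), stays where it is left, up or down.

How it is judged:
On the way, in this order (a step that is already met when the one before it is completed fails the run):
1. the mushroom head is pressed down (value of joint stop_press above 0.0045 m), for 0.1 s.
2. the labelled can stands on the pad with its label to the window, let go (horizontal distance between can and scanner_pad below 0.012 m and z of can in the frame of scanner_pad between -0.004 and 0.004 m and angle between can's own z axis and vertical below 0.06 rad and angle between the x axis of can and the x axis of scanner, either way round below 0.2 rad and distance between can_mark and scanner_window below 0.05 m and linear speed of can below 0.02 m/s and contact force between can and the fingers below 0.1 N), for 0.2 s.
3. the mushroom head is turned clockwise to its end (value of joint stop_turn above 1.2 rad), for 0.2 s.
At the end, for the whole second after the job is handed in: The labelled can stands upright and at rest on the pad, within 12 mm of its centre, its label's middle within 0.2 rad (11 degrees) of squarely facing the window, released; the mushroom head is turned to more than 1.2 rad and is up again (all of step 2 and value of joint stop_turn above 1.2 rad and value of joint stop_press below 0.002 m); the robot touches nothing.
It fails at once if a plain can is shifted more than 30 mm or tipped over (distance of any of plain_can_a, plain_can_b from where it was at the start of the episode above 0.03 m or angle between any of plain_can_a, plain_can_b's own z axis and vertical above 0.4 rad).
It fails at once if the labelled can is tipped over (angle between can's own z axis and vertical above 0.6 rad).
It also fails if it takes over 72 s, if anything falls off the work surface, if the arm or the gripper's body presses on something with over 40 N, if the wrist force passes 120 N, or if a joint passes its speed limit or range.

## Working session

There is one attempt and no reset: what is moved stays moved. The work goes in short steps, Python scripts to look and compute and a tool call to move; the robot and the scene stay as the last step left them, time stands still between calls to the robot, and variables do not carry over. Pictures are saved under pics/ and viewed, at most 10 in all, crops included, and the job is handed in when it is done.

Besides the shell and the picture viewer there is one more tool, called after "Emit:" by a JSON object that holds its "name" and its "arguments", one argument or row to a line. play_rows: Moves the arm, as the interface text tells. Its arguments: {"type":"object","properties":{"motion":{"type":"array","items":{"type":"array","items":{"type":"number"}}},"newtons":{"type":"number"}},"required":["motion"]}

```bash
mkdir -p pics; cat > h.py <<'E'
import numpy as np, cv2
from rig import manip
def img(n):
    return manip.get_image(n)
def cloud(d):
    z=d["range_z"]; v,u=np.indices(z.shape)
    P=np.stack([(u-d["cx"])/d["fx"]*z,(v-d["cy"])/d["fy"]*z,z],-1)
    return (P-d["t"])@d["R"]
def ray(d,u,v,h):
    c=-d["R"].T@d["t"]; r=d["R"].T@np.array([(u-d["cx"])/d["fx"],(v-d["cy"])/d["fy"],1])
    return c+r*(h-c[2])/r[2]
E
python3 - <<'E'
from h import *
s=manip.get_state(); print({k:np.round(v,3) for k,v in s.items()})
a=img("top");b=img("scene")
for d in(a,b): print(-d["R"].T@d["t"],d["fx"])
cv2.imwrite("pics/a.png",cv2.resize(a["img"][...,::-1],(800,600)))
cv2.imwrite("pics/b.png",b["img"][...,::-1])
E
```

```text
{'clock': np.float64(0.0), 'qpos': array([ 1.223,  0.277,  1.506,  0.   ,  1.361, -0.121]), 'qd': array([ 0.   , -0.   ,  0.002,  0.   ,  0.003,  0.003]), 'effort': array([ 1.0000e-03, -4.1678e+01, -2.4581e+01, -0.0000e+00,  1.1000e-02,
       -0.0000e+00]), 'position': array([0.129, 0.56 , 0.23 ]), 'ee_rot': array([-0.   ,  0.113,  0.994, -0.001]), 'contact_force': array([ 0.059, -0.478, -0.233]), 'moment': array([-0.027,  0.015,  0.044]), 'gripper_force': np.float64(0.0), 'width': np.float64(0.085)}
[0.32792347 0.0021272  1.0936839 ] 377.1441342345233
[-0.43344312 -0.53287626  1.03126039] 469.21479768140307
```

View pics/a.png

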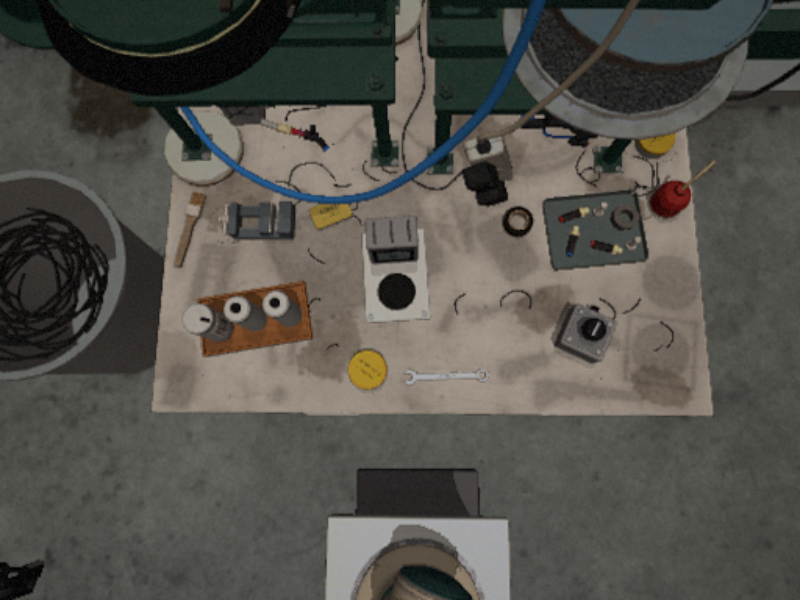

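View pics/b.png

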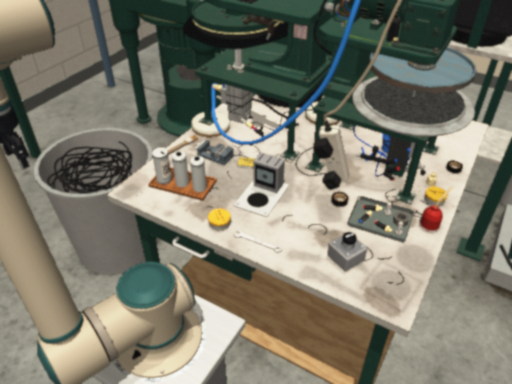

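Top view (800x600): tray around (255,320) with the labelled can (rib on its lid) leftmost at (199,318) and plain cans at (236,307) and (276,301). Scanner pad is at (397,291), the block at (392,235), and the stop head at (593,329). The blue hose passes behind the block.

```bash
cat > m.py <<'E'
from h import *
d=img("top"); P=cloud(d); np.save("top.npy",P)
I=d["img"].astype(int); k=.64
for n,u,v in[("can",199,318),("pa",236,307),("pb",276,301),("pad",397,291),("block",392,222),("stop",593,329),("bench",480,340),("hose",330,200),("hose2",470,120),("post",440,160)]:
    print(n,P[int(v*k),int(u*k)].round(3))
X=P[...,0];Y=P[...,1];Z=P[...,2]
def fit(mask,h,n):
    m=mask.astype(np.uint8); c,_=cv2.findContours(m,0,1); 
    for q in sorted(c,key=cv2.contourArea)[::-1][:3]:
        if cv2.contourArea(q)<8: continue
        W=np.array([ray(d,p[0],p[1],h)[:2] for p in q.reshape(-1,2)],np.float32)*1000
        (c0,r)=cv2.minEnclosingCircle(W); rc=cv2.minAreaRect(W)
        M=cv2.moments(q); cen=ray(d,M['m10']/M['m00'],M['m01']/M['m00'],h)*1000
        print(n,"cen",cen.round(1),"circ",np.round(c0,1),round(r,1),"rect",np.round(rc[0],1),np.round(rc[1],1),round(rc[2],1))
dark=I.max(-1)<60
U,V=np.meshgrid(np.arange(512)/k,np.arange(384)/k)
box=lambda a,b,c,e:(U>a)&(U<b)&(V>c)&(V<e)
b=box(360,435,270,315); fit(dark&b,.009,"pad")
b=box(170,230,290,350); fit((Z>.112)&(Z<.145)&b,.124,"lid")
b=box(225,300,280,330); fit((Z>.105)&(Z<.145)&b,.125,"plid"); fit(dark&b&(Z>.11),.132,"bung")
b=box(355,430,200,280); fit((Z>.1)&(Z<.13)&b,.116,"block")
b=box(355,435,225,330); fit((I.min(-1)>150)&b,.006,"plate")
b=box(540,630,290,370); fit((Z>.075)&b,.094,"head"); fit((Z>.042)&b,.055,"box"); 
b=box(180,330,270,370); fit((I[...,0]-I[...,2]>45)&(I[...,0]>90)&b,.014,"tray")
e=np.hstack([cv2.resize(d["img"][int(y*k)-26:int(y*k)+26,int(x*k)-26:int(x*k)+26],(400,400),interpolation=0) for x,y in((199,318),(593,329))])
cv2.imwrite("pics/c%d.png"%(manip.get_state()["clock"]*100),e[...,::-1])
E
python3 m.py; ls pics
```

```text
can [0.485 0.368 0.127]
pa [0.503 0.305 0.132]
pb [0.513 0.238 0.136]
pad [0.555 0.04  0.013]
block [0.654 0.048 0.121]
stop [ 0.474 -0.295  0.096]
bench [ 0.466 -0.114  0.002]
hose [0.696 0.156 0.116]
hose2 [ 0.716 -0.066  0.366]
post [ 0.693 -0.029  0.29 ]
pad cen [556.1  42.    9. ] circ [556.2  41.6] 34.7 rect [556.5  41.7] [66.1 67.8] 0.2
lid cen [482.9 370.6 124. ] circ [482.5 370.5] 27.7 rect [483.1 370.5] [47.8 55.2] 0.2
lid cen [498.7 322.  124. ] circ [499.2 317.5] 18.7 rect [498.9 322.6] [37.5 10.6] 3.8
plid cen [507.7 239.8 125. ] circ [506.6 239.6] 25.5 rect [508.5 239.6] [45.9 44.9] 2.6
plid cen [498.7 302.9 125. ] circ [498.5 304.4] 25.2 rect [498.1 301.1] [46.4 42.2] 3.8
bung cen [501.7 305.8 132. ] circ [501.8 305.8] 7.9 rect [501.8 305.8] [13.8 13.1] 3.6
bung cen [510.4 240.7 132. ] circ [510.  240.6] 7.8 rect [510.  240.6] [13.5 13.1] 2.8
block cen [633.9  48.  116. ] circ [634.7  48.4] 50.9 rect [633.9  48.2] [61.5 89.7] 4.0
plate cen [552.1  39.1   6. ] circ [591.9  42.1] 98.1 rect [588.7  45. ] [169.8 117.2] 4.0
head cen [ 471.7 -296.6   94. ] circ [ 471.4 -296.6] 20.8 rect [ 471.5 -296.6] [37.5 40.2] 0.2
box cen [ 471.9 -297.4   55. ] circ [ 472.8 -297.2] 54.7 rect [ 471.4 -298.6] [83.9 82.1] 64.9
tray cen [482.8 286.4  14. ] circ [502.2 308.5] 113.3 rect [503.1 308.2] [109.3 202.7] 9.8
a.png
b.png
c15.png
```

View crop.

View pics/c15.png

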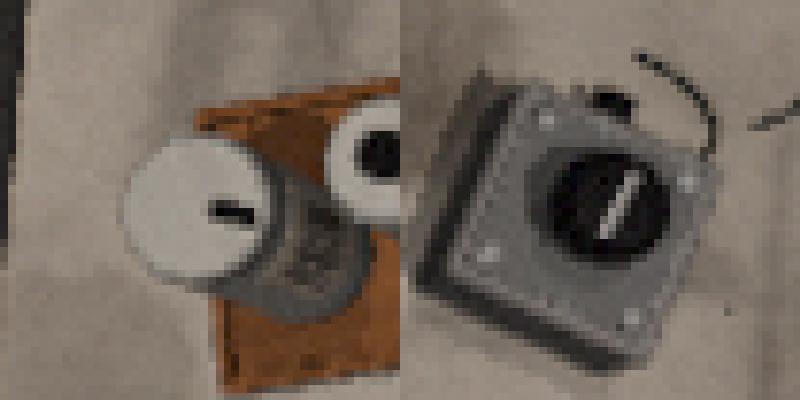

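The crop shows the lid's rib running from (210,207) to (255,217), from lid centre (200,207). So the label faces about world -y, slightly towards -x (yaw about -100°). The stop head is at (610,205) with its rib nearly vertical.

```bash
cat > go.py <<'E'
import sys
from h import *
from scipy.spatial.transform import Rotation as Ro
def plan(x,y,z,yaw=None):
    s=manip.get_state(); q=s["ee_rot"]; R=Ro.from_quat(np.r_[q[1:],q[0]]).as_matrix()
    ty=np.degrees(np.arctan2(R[1,1],R[0,1]))
    sh=R.T@(np.array([x,y,z])-s["position"])/.04
    t=0 if yaw is None else -((yaw-ty+180)%360-180)/10
    print("t",round(float(s["clock"]),2),"pos",s["position"].round(4),"yaw",round(ty,1),"F",s["contact_force"].round(1),"w",round(float(s["width"]),4),"g",round(float(s["gripper_force"]),1),"q6",round(float(s["qpos"][5]),2),"| shift",sh.round(2),"turn",round(t,2))
if __name__=="__main__": plan(*map(float,sys.argv[1:]))
E
python3 go.py .4716 -.2966 .15 0
```

```text
t 0.15 pos [0.1292 0.5599 0.2306] yaw 77.0 F [-0.2  0.2  0.3] w 0.0853 g 0.0 q6 -0.12 | shift [-13.16 -18.94   2.04] turn 7.7
```

Emit:
{"name": "play_rows", "arguments": {
  "motion": [
    [-4.39, -6.31, 0, 0, 0],
    [-4.39, -6.31, 0, 0, 0],
    [-4.39, -6.31, 0, 0, 0],
    [-4.39, -6.31, 0, 0, 0],
    [-4.39, -6.31, 0, 0, 0]
  ]
}}

```text
clock: 0.78
position: [0.2439, 0.2729, 0.2312]
ee_rot: [0.0, 0.113, 0.994, -0.0]
contact_force: [0.3, -0.4, 0.4]
width: 0.0
gripper_force: 0.0
```

Emit:
{"name": "play_rows", "arguments": {
  "motion": [
    [-4.39, -6.31, 0, 0, 0],
    [-4.39, -6.31, 0, 0, 0],
    [-4.39, -6.31, 0, 0, 0],
    [-4.39, -6.31, 0, 0, 0],
    [-4.39, -6.31, 0, 0, 0]
  ]
}}

```text
clock: 1.4
position: [0.3583, -0.0127, 0.2314]
ee_rot: [0.001, 0.114, 0.994, 0.0]
contact_force: [0.4, 0.1, 0.6]
width: -0.0002
gripper_force: 0.0
```

Emit:
{"name": "play_rows", "arguments": {
  "motion": [
    [-4.39, -6.31, 0, 0, 0],
    [-4.39, -6.31, 0, 0, 0],
    [-4.39, -6.31, 0, 0, 0],
    [-4.39, -6.31, 0, 0, 0],
    [-4.39, -6.31, 0, 0, 0]
  ]
}}

```text
clock: 2.02
position: [0.4727, -0.2982, 0.2309]
ee_rot: [-0.0, 0.114, 0.994, 0.0]
contact_force: [0.7, -0.0, 0.5]
width: 0.0004
gripper_force: 0.0
```

```bash
python3 go.py .4716 -.2966 .10
```

```text
t 2.02 pos [ 0.4727 -0.2982  0.2309] yaw 76.9 F [ 0.7 -0.   0.5] w 0.0004 g 0.0 q6 -2.03 | shift [0.04 0.03 3.27] turn 0
```

Emit:
{"name": "play_rows", "arguments": {
  "motion": [
    [0.04, 0.03, 1.5, 0, 0],
    [0.04, 0.03, 2.8, 0, 0],
    [0.04, 0.03, 3.27, 0, 0],
    [0.04, 0.03, 3.45, 0, 0],
    [0.04, 0.03, 3.55, 0, 0]
  ]
}}

```text
clock: 2.65
position: [0.4711, -0.2944, 0.0897]
ee_rot: [0.0, 0.113, 0.994, 0.0]
contact_force: [-1.4, 0.5, 3.7]
width: 0.0005
gripper_force: 1.4
```

Emit:
{"name": "play_rows", "arguments": {
  "motion": [
    [0, 0, 0.04, 0, 0],
    [0, 0, 0.08, 0, 0],
    [0, 0, 0.1, 0, 0],
    [0, 0, 0.1, 0, 0]
  ]
}}

```text
clock: 3.15
position: [0.4714, -0.2947, 0.0875]
ee_rot: [0.001, 0.113, 0.994, -0.001]
contact_force: [-3.7, 2.8, 11.5]
width: 0.0003
gripper_force: 5.4
```

Emit:
{"name": "play_rows", "arguments": {
  "motion": [
    [0, 0, 0.1, 0, 0],
    [0, 0, -1.4, 0, 0],
    [0, 0, -2.9, 0, 0],
    [0, 0, -3.7, 0, 0],
    [0, 0, -3.7, 0, 0]
  ]
}}

```text
clock: 3.78
position: [0.4731, -0.296, 0.2371]
ee_rot: [0.004, 0.113, 0.994, -0.002]
contact_force: [-0.6, -0.2, -1.0]
width: -0.0
gripper_force: 0.0
```

```bash
python3 go.py .4825 .3705 .235 9
```

```text
t 3.77 pos [ 0.4731 -0.296   0.2371] yaw 77.0 F [-0.6 -0.2 -1. ] w -0.0 g 0.0 q6 -2.03 | shift [ 3.52 16.29 -0.04] turn 6.8
```

Emit:
{"name": "play_rows", "arguments": {
  "motion": [
    [1.3, 6.0, 0, 0, 85],
    [1.3, 6.0, 0, 0, 85],
    [1.3, 6.0, 0, 0, 85],
    [1.3, 6.0, 0, 0, 85],
    [1.3, 6.0, 0, 0, 85]
  ]
}}

```text
clock: 4.4
position: [0.4733, -0.045, 0.2322]
ee_rot: [-0.001, 0.11, 0.994, 0.001]
contact_force: [0.9, -0.9, -0.7]
width: 0.0848
gripper_force: 0.0
```

Emit:
{"name": "play_rows", "arguments": {
  "motion": [
    [1.3, 6.0, 0, 0, 85],
    [1.3, 6.0, 0, 0, 85],
    [1.3, 6.0, 0, 0, 85],
    [1.3, 6.0, 0, 0, 85],
    [1.3, 6.0, 0, 0, 85]
  ]
}}

```text
clock: 5.03
position: [0.4778, 0.1993, 0.232]
ee_rot: [-0.0, 0.111, 0.994, 0.0]
contact_force: [-0.1, -0.8, -0.1]
width: 0.085
gripper_force: 0.0
```

Emit:
{"name": "play_rows", "arguments": {
  "motion": [
    [0.92, 4.29, 0, 5, 85],
    [0.92, 4.29, 0, 5, 85],
    [0.92, 4.29, 0, 5, 85],
    [0.92, 4.29, 0, 5, 85],
    [0.92, 4.29, 0, 5, 85]
  ]
}}

```text
clock: 5.65
position: [0.4814, 0.3708, 0.2318]
ee_rot: [0.0, 0.525, 0.851, -0.001]
contact_force: [-0.3, -0.4, -0.3]
width: 0.0853
gripper_force: 0.0
```

Emit:
{"name": "play_rows", "arguments": {
  "motion": [
    [0, 0, 0, 1, 85],
    [0, 0, 0, 1.8, 85],
    [0, 0, 0, 1.8, 85]
  ]
}}

```text
clock: 6.02
position: [0.4815, 0.3701, 0.2324]
ee_rot: [0.0, 0.65, 0.76, -0.001]
contact_force: [-0.1, -0.1, 0.6]
width: 0.085
gripper_force: 0.0
```

```bash
python3 go.py .4825 .3705 .235 9; python3 m.py | grep -E "lid|bung"; python3 - <<'E'
from h import *
d=img("wrist"); print((-d["R"].T@d["t"]).round(3),d["fx"],d["R"].round(2))
cv2.imwrite("pics/w1.png",d["img"][...,::-1])
E
```

```text
t 6.03 pos [0.4815 0.3701 0.2324] yaw 9.0 F [-0.1 -0.1  0.6] w 0.085 g 0.0 q6 0.38 | shift [ 0.    0.03 -0.06] turn -0.0
lid cen [482.7 370.2 124. ] circ [481.7 370.1] 28.0 rect [483.1 370.5] [52.5 52.4] 47.3
lid cen [498.4 321.9 124. ] circ [499.2 317.5] 18.7 rect [498.9 322.6] [37.5 10.6] 3.8
plid cen [507.9 239.6 125. ] circ [506.9 240.3] 24.8 rect [508.5 239.6] [46.  44.9] 2.6
plid cen [498.2 302.7 125. ] circ [498.8 303.8] 25.5 rect [498.2 301.1] [46.2 42.2] 3.8
bung cen [501.5 306.  132. ] circ [501.8 305.8] 7.9 rect [501.8 305.8] [13.8 13.1] 3.6
bung cen [510.4 240.7 132. ] circ [510.  240.6] 7.8 rect [510.  240.6] [13.5 13.1] 2.8
[0.469 0.451 0.375] 277.22828252643546 [[ 0.99  0.16 -0.  ]
 [ 0.15 -0.94  0.32]
 [ 0.05 -0.31 -0.95]]
```

View pics/w1.png

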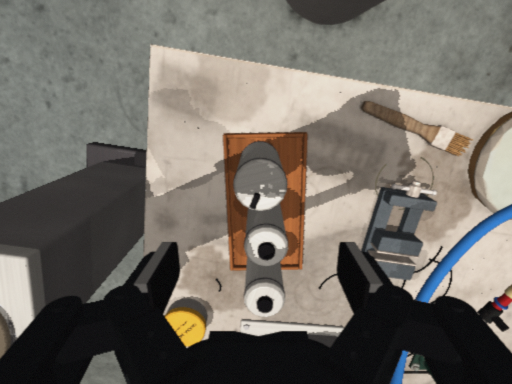

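The wrist view shows the lid at (259,185) with the rib from about (258,194) to (254,207), and the tray aligned with the fingers' closing line.

```bash
cat > rib.py <<'E'
from h import *
def lid(u0,v0,r,h=.125,n="wrist",th=70):
    d=img(n); P=cloud(d); I=d["img"].astype(int)
    V,U=np.indices(P.shape[:2]); b=(U-u0)**2+(V-v0)**2<r*r
    top=b&(abs(P[...,2]-h)<.006)
    c,_=cv2.findContours(top.astype(np.uint8),0,1); q=max(c,key=cv2.contourArea)
    W=np.array([ray(d,p[0],p[1],h)[:2] for p in q.reshape(-1,2)],np.float32)*1000
    cc,rr=cv2.minEnclosingCircle(W); (ex,ax,ea)=cv2.fitEllipse(W)
    dk=cv2.morphologyEx((b&(I.max(-1)<th)&(abs(P[...,2]-h)<.012)).astype(np.uint8),3,np.ones((2,2)))
    pts=np.array([ray(d,u,v,h+.001)[:2] for v,u in np.argwhere((I.max(-1)<th)&(abs(P[...,2]-h)<.012)&((U-u0)**2+(V-v0)**2<(r*1.0)**2))])*1000
    cen=np.array(ex); pts=pts[np.linalg.norm(pts-cen,axis=1)<19]
    m=pts.mean(0); w,v=np.linalg.eigh(np.cov((pts-m).T)); a=v[:,1]; a=a*np.sign(a@(m-cen))
    print("circ",np.round(cc,1),round(rr,1),"ell",np.round(ex,1),np.round(ax,1),"rib n",len(pts),"mid",m.round(1),"len",np.ptp((pts-m)@a).round(1),"axis yaw",np.degrees(np.arctan2(a[1],a[0])).round(1),"centre->rib yaw",np.degrees(np.arctan2(*(m-cen)[::-1])).round(1))
if __name__=="__main__":
    import sys; lid(*map(float,sys.argv[1:5]),n=sys.argv[5])
E
python3 rib.py 260 185 32 .125 wrist; python3 rib.py 127 204 20 .125 top
```

```text
circ [482.4 372.9] 25.8 ell [482.5 372.7] [50.  50.3] rib n 60 mid [480.6 359.7] len 11.3 axis yaw -97.8 centre->rib yaw -98.4
circ [482.2 371. ] 26.8 ell [483.1 370.9] [49.  51.4] rib n 12 mid [482.7 359.8] len 14.3 axis yaw -99.9 centre->rib yaw -91.8
```

```bash
python3 go.py .4825 .3718 .076 9
```

```text
t 6.22 pos [0.4808 0.3714 0.233 ] yaw 9.0 F [-0.4 -0.5 -0.4] w 0.085 g 0.0 q6 0.39 | shift [0.   0.04 3.93] turn 0.0
```

Emit:
{"name": "play_rows", "arguments": {
  "motion": [
    [0, 0.03, 1.2, 0, 85],
    [0, 0.03, 2.4, 0, 85],
    [0, 0.03, 3.4, 0, 85],
    [0, 0.03, 3.93, 0, 85],
    [0, 0.03, 3.93, 0, 85]
  ],
  "newtons": 30
}}

```text
clock: 6.85
position: [0.4804, 0.3714, 0.0742]
ee_rot: [-0.001, 0.649, 0.761, -0.002]
contact_force: [-0.6, 0.5, 0.9]
width: 0.085
gripper_force: 0.0
```

Emit:
{"name": "play_rows", "arguments": {
  "motion": [
    [0, 0, 0, 0, 60],
    [0, 0, 0, 0, 48],
    [0, 0, 0, 0, 40],
    [0, 0, 0, 0, 40],
    [0, 0, 0, 0, 40]
  ],
  "newtons": 30
}}

```text
clock: 7.48
position: [0.4826, 0.3729, 0.0778]
ee_rot: [0.001, 0.649, 0.76, 0.002]
contact_force: [0.0, -0.9, 5.9]
width: 0.0515
gripper_force: 31.8
```

Emit:
{"name": "play_rows", "arguments": {
  "motion": [
    [0, 0, -0.3, 0, 40],
    [0, 0, -0.8, 0, 40],
    [0, 0, -1.6, 0, 40],
    [0, 0, -2.6, 0, 40],
    [0, 0, -3.6, 0, 40]
  ]
}}

```text
clock: 8.1
position: [0.4808, 0.3719, 0.2209]
ee_rot: [-0.0, 0.649, 0.76, -0.001]
contact_force: [0.5, 0.4, -2.4]
width: 0.0514
gripper_force: 32.3
```

```bash
python3 go.py .5563 .0418 .23 111.4
```

```text
t 8.1 pos [0.4808 0.3719 0.2209] yaw 9.0 F [ 0.5  0.4 -2.4] w 0.0514 g 32.3 q6 0.39 | shift [-8.45  0.57 -0.22] turn -10.24
```

Emit:
{"name": "play_rows", "arguments": {
  "motion": [
    [-0.7, 0.05, -0.1, -0.8, 40],
    [-1.6, 0.1, -0.1, -1.8, 40],
    [-2.5, 0.15, -0.1, -2.8, 40],
    [-3.4, 0.22, -0.1, -3.8, 40],
    [-4.3, 0.3, -0.1, -4.8, 40]
  ]
}}

```text
clock: 8.72
position: [0.5197, 0.2031, 0.2239]
ee_rot: [-0.001, 0.281, 0.96, -0.0]
contact_force: [-0.6, 0.0, -2.4]
width: 0.0514
gripper_force: 32.3
```

```bash
python3 go.py .5563 .0418 .23 111.4
```

```text
t 8.72 pos [0.5197 0.2031 0.2239] yaw 57.3 F [-0.6  0.  -2.4] w 0.0514 g 32.3 q6 -0.75 | shift [-2.95 -2.9  -0.15] turn -5.41
```

Emit:
{"name": "play_rows", "arguments": {
  "motion": [
    [-0.6, -0.6, 0, -1, 40],
    [-1.2, -1.2, 0, -2, 40],
    [-1.8, -1.8, 0, -3, 40],
    [-2.4, -2.4, 0, -4, 40],
    [-2.8, -2.75, 0, -5, 40]
  ]
}}

```text
clock: 9.35
position: [0.5538, 0.0495, 0.2239]
ee_rot: [-0.001, -0.15, 0.989, -0.0]
contact_force: [0.7, -0.2, -3.4]
width: 0.0516
gripper_force: 32.3
```

Emit:
{"name": "play_rows", "arguments": {
  "motion": [
    [-0.05, -0.05, 0, -0.4, 40],
    [-0.05, -0.05, 0, -0.4, 40],
    [-0.05, -0.05, 0, -0.4, 40]
  ]
}}

```text
clock: 9.72
position: [0.5564, 0.05, 0.2239]
ee_rot: [-0.0, -0.182, 0.983, 0.0]
contact_force: [-0.4, -0.9, -2.8]
width: 0.0513
gripper_force: 32.4
```

```bash
python3 go.py .5563 .0418 .23 111.4
python3 - <<'E'
from h import *
d=img("wrist");cv2.imwrite("pics/w2.png",d["img"][...,::-1])
E
```

```text
t 9.72 pos [0.5564 0.05   0.2239] yaw 111.0 F [-0.4 -0.9 -2.8] w 0.0513 g 32.4 q6 -1.97 | shift [ 0.08 -0.19 -0.15] turn -0.04
```

View pics/w2.png

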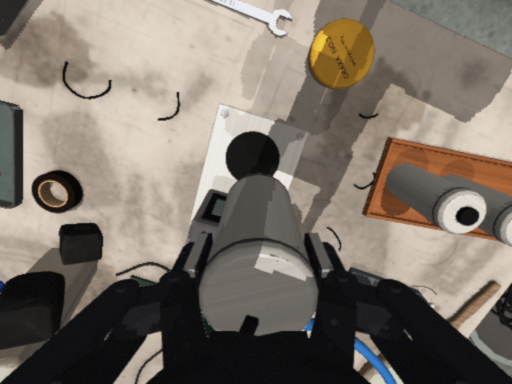

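The wrist view shows the held can's lid at (258,285) and the rib near (250,325), pointing towards the block side. The pad is at (252,157).

```bash
python3 - <<'E'
from h import *
d=img("wrist"); P=cloud(d); I=d["img"].astype(int)
print("lid z",np.median(P[270:285,230:250,2]),"block",)
V,U=np.indices(P.shape[:2])
def con(m): return max(cv2.findContours(m.astype(np.uint8),0,1)[0],key=cv2.contourArea).reshape(-1,2)
m=(abs(P[...,2]-.271)<.008)&(abs(U-258)<62)&(V>230)&(V<335)
q=con(m); W=np.array([ray(d,u,v,.271)[:2] for u,v in q],np.float32)*1000
print("lid circ",cv2.minEnclosingCircle(W),"ell",cv2.fitEllipse(W))
cen=np.array(cv2.fitEllipse(W)[0])
k=(I.max(-1)<70)&(U>235)&(U<270)&(V>310)&(V<335)
pts=np.array([ray(d,u,v,.272)[:2] for v,u in np.argwhere(k)])*1000
pts=pts[np.linalg.norm(pts-cen,axis=1)<22]
print("rib",len(pts),pts.mean(0),np.degrees(np.arctan2(*(pts.mean(0)-cen)[::-1])), np.ptp(pts,0))
m=(I.max(-1)<50)&(abs(U-252)<35)&(V>120)&(V<178)
q=con(m); q=q[q[:,1]<172]; W=np.array([ray(d,u,v,.009)[:2] for u,v in q],np.float32)*1000
A=np.c_[2*W,np.ones(len(W))]; s=np.linalg.lstsq(A,(W**2).sum(1),rcond=None)[0]
print("pad",s[:2],np.sqrt(s[2]+s[:2]@s[:2]))
E
python3 m.py | grep -E "pad|block|plate"
```

```text
lid z 0.2710399097420425 block
lid circ ((552.7606811523438, 49.06028366088867), 27.10483169555664) ell ((552.2955932617188, 48.76021194458008), (47.268882751464844, 51.80569076538086), 22.007282257080078)
rib 296 [569.12684105  51.2590311 ] 8.444625845179264 [10.3635152  13.90681946]
pad [553.84795204  41.65984012] 33.78854455132459
pad [0.556 0.04  0.01 ]
block [0.53  0.031 0.493]
pad cen [552.3  49.9   9. ] circ [557.8  42.9] 40.8 rect [554.9  51.5] [80.4 51.1] 22.2
pad cen [534.8  -4.7   9. ] circ [534.   -5.4] 16.9 rect [533.9  -4.5] [33.7 14. ] 9.4
plate cen [574.7  93.1   6. ] circ [576.5  92.4] 19.8 rect [576.6  90.9] [33.8 23.7] 1.2
plate cen [546.7 -14.5   6. ] circ [555.9 -15.7] 46.7 rect [555.7 -13. ] [93.4  6.2] 4.1
```

```bash
cat > avg.py <<'E'
from h import *
a=[]
for _ in range(8):
    img("wrist"); s=manip.get_state(); a.append(np.r_[s["position"],s["contact_force"]])
print(np.mean(a,0).round(4),np.std(a,0).round(4))
E
python3 avg.py; python3 go.py .556 .0415 .090 111.3
```

```text
[ 0.5568  0.05    0.2241  0.1517 -0.0526 -2.9247] [1.000e-04 1.000e-04 0.000e+00 5.026e-01 3.841e-01 3.703e-01]
t 10.28 pos [0.5569 0.0498 0.2241] yaw 111.0 F [ 0.3 -0.3 -3.5] w 0.0514 g 32.4 q6 -1.97 | shift [ 0.1  -0.19  3.35] turn -0.03
```

Emit:
{"name": "play_rows", "arguments": {
  "motion": [
    [0.05, -0.1, 0, 0, 40],
    [0.1, -0.19, 0.8, 0, 40],
    [0.1, -0.19, 1.8, 0, 40],
    [0.1, -0.19, 2.8, 0, 40],
    [0.1, -0.19, 3.3, 0, 40]
  ]
}}

```text
clock: 10.9
position: [0.5544, 0.0409, 0.0899]
ee_rot: [-0.002, -0.182, 0.983, 0.0]
contact_force: [0.3, -0.3, -3.6]
width: 0.0513
gripper_force: 32.5
```

Emit:
{"name": "play_rows", "arguments": {
  "motion": [
    [0, 0, 0.1, 0, 40],
    [0, 0, 0.1, 0, 40]
  ]
}}

```text
clock: 11.15
position: [0.5565, 0.041, 0.0886]
ee_rot: [0.001, -0.182, 0.983, -0.0]
contact_force: [0.1, 0.1, -3.8]
width: 0.0517
gripper_force: 32.5
```

```bash
python3 avg.py; python3 go.py .556 .0415 .082 111.3
```

```text
[ 0.5566  0.0412  0.0891 -0.4412 -0.1691 -2.8905] [3.000e-04 1.000e-04 3.000e-04 4.131e-01 3.647e-01 5.049e-01]
t 11.55 pos [0.5561 0.0412 0.0886] yaw 111.0 F [-1.3 -0.  -2.8] w 0.0514 g 32.5 q6 -1.99 | shift [0.   0.01 0.17] turn -0.03
```

Emit:
{"name": "play_rows", "arguments": {
  "motion": [
    [0, 0, 0.06, 0, 40],
    [0, 0, 0.12, 0, 40],
    [0, 0, 0.16, 0, 40],
    [0, 0, 0.16, 0, 40]
  ]
}}

```text
clock: 12.05
position: [0.5559, 0.0413, 0.0818]
ee_rot: [0.0, -0.182, 0.983, 0.0]
contact_force: [-2.0, 0.2, -0.3]
width: 0.0517
gripper_force: 32.7
```

```bash
python3 avg.py
```

```text
[ 0.5559  0.0413  0.0818 -0.8902  0.3352 -0.0407] [0.     0.     0.     0.3181 0.3862 0.5465]
```

Weight is taken by the pad, so I release and lift.

Emit:
{"name": "play_rows", "arguments": {
  "motion": [
    [0, 0, 0, 0, 58],
    [0, 0, 0, 0, 66],
    [0, 0, 0, 0, 85],
    [0, 0, 0, 0, 85],
    [0, 0, 0, 0, 85]
  ]
}}

```text
clock: 13.08
position: [0.5559, 0.0412, 0.0817]
ee_rot: [0.0, -0.182, 0.983, 0.0]
contact_force: [-0.3, 0.2, -0.0]
width: 0.0851
gripper_force: 0.0
```

Emit:
{"name": "play_rows", "arguments": {
  "motion": [
    [0, 0, -0.6, 0, 85],
    [0, 0, -1.5, 0, 85],
    [0, 0, -2.6, 0, 85],
    [0, 0, -3.8, 0, 85],
    [0, 0, -4.2, 0, 85]
  ]
}}

```text
clock: 13.7
position: [0.5573, 0.0412, 0.253]
ee_rot: [0.003, -0.182, 0.983, -0.001]
contact_force: [0.0, 0.2, -0.5]
width: 0.0846
gripper_force: 0.0
```

```bash
python3 - <<'E'
from h import *
a=img("top");w=img("wrist")
cv2.imwrite("pics/d.png",np.hstack([cv2.resize(a["img"][130:230,200:300],(400,400)),w["img"][:,80:430]][:1]+[cv2.resize(w["img"][:,64:448],(400,400))])[...,::-1])
E
python3 go.py .4716 -.2966 .24 20
```

```text
t 13.8 pos [0.5567 0.0412 0.2512] yaw 111.0 F [ 0.1 -0.3 -0.6] w 0.0852 g 0.0 q6 -1.99 | shift [ 5.01 -7.12  0.27] turn 9.1
```

View pics/d.png

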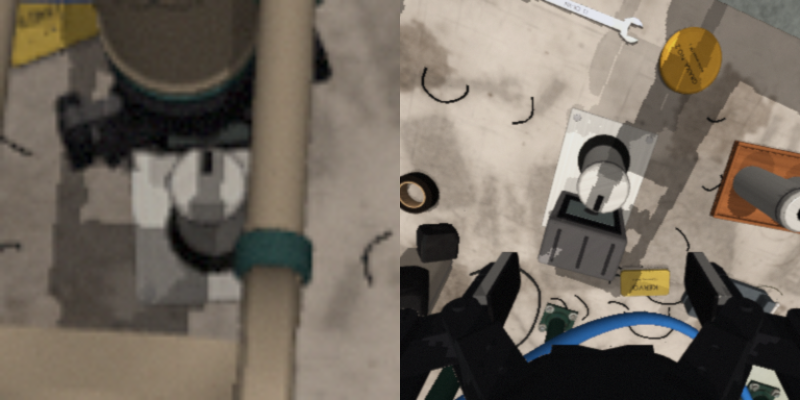

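The can stands on the pad, with its lid at (603,186) in the right panel and the rib pointing at the block. I'll measure it precisely.

```bash
python3 rib.py 259 179 34 .129 wrist; python3 - <<'E'
from h import *
d=img("wrist"); P=cloud(d); V,U=np.indices(P.shape[:2])
m=(P[...,2]>.106)&(P[...,2]<.122)&(P[...,0]>.58)&(P[...,0]<.7)&(abs(P[...,1]-.048)<.08)
q=max(cv2.findContours(m.astype(np.uint8),0,1)[0],key=cv2.contourArea).reshape(-1,2)
W=np.array([ray(d,u,v,.116)[:2] for u,v in q],np.float32)*1000
print("block",cv2.minAreaRect(W))
E
python3 avg.py
```

```text
circ [556.7  41.5] 25.7 ell [556.8  41.4] [50.  50.3] rib n 63 mid [569.8  42.2] len 11.6 axis yaw -0.5 centre->rib yaw 3.7
block ((633.3128051757812, 46.18891525268555), (59.61545944213867, 88.34993743896484), 3.9791653156280518)
[ 0.5552  0.0412  0.2481  0.2963  0.2885 -0.0049] [4.000e-04 0.000e+00 5.000e-04 4.621e-01 4.911e-01 4.203e-01]
```

Emit:
{"name": "play_rows", "arguments": {
  "motion": [
    [0.8, -1.1, 0, 0.8, 85],
    [1.6, -2.2, 0, 1.6, 85],
    [2.4, -3.4, 0, 2.4, 85],
    [3.2, -4.5, 0, 3.2, 85],
    [4.0, -5.7, 0, 4.0, 85]
  ]
}}

```text
clock: 14.92
position: [0.4877, -0.2305, 0.2497]
ee_rot: [0.0, 0.167, 0.986, 0.0]
contact_force: [0.4, -0.4, 0.7]
width: 0.0848
gripper_force: 0.0
```

```bash
python3 go.py .4716 -.2966 .20 60
```

```text
t 14.93 pos [ 0.4877 -0.2305  0.2497] yaw 70.8 F [ 0.4 -0.4  0.7] w 0.0848 g 0.0 q6 -1.81 | shift [-0.17 -1.69  1.24] turn 1.08
```

Emit:
{"name": "play_rows", "arguments": {
  "motion": [
    [-0.1, -0.9, 0.4, 0.6, 85],
    [-0.17, -1.69, 1.24, 1.08, 85],
    [-0.17, -1.69, 1.24, 1.08, 85],
    [-0.17, -1.69, 1.24, 1.08, 85]
  ]
}}

```text
clock: 15.42
position: [0.473, -0.2948, 0.2004]
ee_rot: [0.0, 0.257, 0.966, 0.0]
contact_force: [-0.3, 0.2, 0.3]
width: 0.0849
gripper_force: 0.0
```

```bash
python3 - <<'E'
from h import *
d=img("wrist"); P=cloud(d)
m=(P[...,2]>.08)&(P[...,2]<.102)&(abs(P[...,0]-.472)<.035)&(abs(P[...,1]+.297)<.035)
q=max(cv2.findContours(m.astype(np.uint8),0,1)[0],key=cv2.contourArea).reshape(-1,2)
W=np.array([ray(d,u,v,.094)[:2] for u,v in q],np.float32)*1000
print("head",cv2.minEnclosingCircle(W),cv2.fitEllipse(W),np.median(P[m],0))
E
python3 go.py .4716 -.2966 .074 60
```

```text
head ((470.23358154296875, -299.7120666503906), 20.010183334350586) ((470.3687438964844, -299.666748046875), (37.59135818481445, 39.392887115478516), 59.262638092041016) [ 0.47036044 -0.29957676  0.09267421]
t 15.47 pos [ 0.4734 -0.2946  0.2009] yaw 60.3 F [ 0.1 -0.1  0.7] w 0.0851 g 0.0 q6 -1.73 | shift [ 0.02 -0.07  3.17] turn 0.03
```

Emit:
{"name": "play_rows", "arguments": {
  "motion": [
    [0.02, -0.11, 1, 0, 85],
    [0.02, -0.11, 2, 0, 85],
    [0.02, -0.11, 2.9, 0, 85],
    [0.02, -0.11, 3.22, 0, 85],
    [0.02, -0.11, 3.22, 0, 85]
  ]
}}

```text
clock: 16.1
position: [0.4704, -0.2981, 0.0717]
ee_rot: [0.0, 0.257, 0.967, 0.0]
contact_force: [-0.7, -0.4, -0.3]
width: 0.0851
gripper_force: 0.0
```

Emit:
{"name": "play_rows", "arguments": {
  "motion": [
    [0, 0, 0, 0, 55],
    [0, 0, 0, 0, 40],
    [0, 0, 0, 0, 30],
    [0, 0, 0, 0, 30],
    [0, 0, 0, 0, 30]
  ],
  "newtons": 25
}}

```text
clock: 16.73
position: [0.4701, -0.2994, 0.0717]
ee_rot: [0.001, 0.257, 0.966, -0.001]
contact_force: [-1.1, -3.3, 1.7]
width: 0.0384
gripper_force: 25.0
```

```bash
python3 avg.py; python3 go.py .471 -.298 .072 -25
```

```text
[ 0.4701 -0.2994  0.0715 -0.7601 -4.4497  1.4264] [0.000e+00 0.000e+00 1.000e-04 6.959e-01 7.141e-01 4.444e-01]
t 17.12 pos [ 0.4701 -0.2994  0.0715] yaw 60.2 F [-1.5 -4.9  1.5] w 0.0386 g 25.0 q6 -1.74 | shift [-0.    0.04 -0.01] turn 8.52
```

Emit:
{"name": "play_rows", "arguments": {
  "motion": [
    [0, 0, 0, 0.8, 30],
    [0, 0, 0, 1.6, 30],
    [0, 0, 0, 2.4, 30],
    [0, 0, 0, 3.2, 30],
    [0, 0, 0, 4, 30]
  ]
}}

```text
clock: 17.75
position: [0.4716, -0.2982, 0.0716]
ee_rot: [0.001, 0.574, 0.819, 0.001]
contact_force: [3.6, -1.6, 1.8]
width: 0.0385
gripper_force: 25.1
```

Emit:
{"name": "play_rows", "arguments": {
  "motion": [
    [0, 0, 0, 0.8, 30],
    [0, 0, 0, 1.6, 30],
    [0, 0, 0, 2.4, 30],
    [0, 0, 0, 3.2, 30],
    [0, 0, 0, 3.6, 30]
  ]
}}

```text
clock: 18.38
position: [0.4734, -0.2982, 0.072]
ee_rot: [0.002, 0.799, 0.602, 0.003]
contact_force: [7.3, 0.3, 0.4]
width: 0.0385
gripper_force: 25.2
```

```bash
python3 avg.py; python3 go.py .471 -.298 .072 -20; python3 -c "
from h import *
print(manip.get_state()['moment'])"
```

```text
[ 0.4735 -0.2982  0.072   6.6991  0.0476  1.3931] [0.     0.     0.     0.373  0.3834 0.3165]
t 18.77 pos [ 0.4735 -0.2982  0.072 ] yaw -15.8 F [ 6.8 -0.   1.6] w 0.0384 g 25.1 q6 -0.42 | shift [-0.01 -0.06 -0.  ] turn 0.42
[-0.02107782 -1.14364093  0.24420668]
```

Emit:
{"name": "play_rows", "arguments": {
  "motion": [
    [0, 0.05, 0, 0.4, 30],
    [0, 0.05, 0, 0.7, 30],
    [0, 0.05, 0, 0.7, 30],
    [0, 0.05, 0, 0.7, 30]
  ]
}}

```text
clock: 19.27
position: [0.4738, -0.2983, 0.0716]
ee_rot: [0.001, 0.833, 0.554, 0.002]
contact_force: [5.1, 0.6, 1.9]
width: 0.0385
gripper_force: 25.0
```

```bash
python3 -c "
from h import *
print(manip.get_state()['moment'])"; python3 go.py .471 -.298 .072 -20
```

```text
[ 0.08548025 -0.98750369  0.44366549]
t 19.27 pos [ 0.4738 -0.2983  0.0716] yaw -22.7 F [5.1 0.6 1.9] w 0.0385 g 25.0 q6 -0.29 | shift [-0.02 -0.07 -0.01] turn -0.27
```

Emit:
{"name": "play_rows", "arguments": {
  "motion": [
    [0, 0, 0, 0, 50],
    [0, 0, 0, 0, 85],
    [0, 0, 0, 0, 85],
    [0, 0, 0, 0, 85]
  ]
}}

```text
clock: 19.77
position: [0.4713, -0.2989, 0.071]
ee_rot: [-0.0, 0.833, 0.553, -0.0]
contact_force: [-0.0, -0.4, -0.1]
width: 0.0852
gripper_force: 0.0
```

Emit:
{"name": "play_rows", "arguments": {
  "motion": [
    [0, 0, -0.8, 0, 85],
    [0, 0, -2, 0, 85],
    [0, 0, -3.2, 0, 85],
    [0, 0, -4, 0, 85],
    [0, 0, -4, 0, 85]
  ]
}}

```text
clock: 20.4
position: [0.4729, -0.3001, 0.2343]
ee_rot: [0.003, 0.833, 0.553, 0.001]
contact_force: [0.2, -0.5, 0.4]
width: 0.0851
gripper_force: 0.0
```

```bash
python3 go.py .471 -.298 .072 -20; python3 - <<'E'
from h import *
w=img("wrist"); d=w; P=cloud(d); I=d["img"].astype(int)
m=(P[...,2]>.08)&(P[...,2]<.102)&(abs(P[...,0]-.471)<.025)&(abs(P[...,1]+.298)<.025)
pts=np.array([ray(d,u,v,.094)[:2] for v,u in np.argwhere(m&(I.min(-1)>110))])*1000
print("head z",np.median(P[m],0),len(pts))
e,v=np.linalg.eigh(np.cov(pts.T));print("rib axis",np.degrees(np.arctan2(v[1,1],v[0,1])),np.sqrt(e))
# top rib at start: crop (610,205) image, near vertical
cv2.imwrite("pics/e.png",np.hstack([cv2.resize(d["img"],(533,400)),cv2.resize(img("scene")["img"][130:280,220:370],(260,400))])[...,::-1])
E
```

```text
t 20.4 pos [ 0.4729 -0.3001  0.2343] yaw -22.8 F [ 0.2 -0.5  0.4] w 0.0851 g 0.0 q6 -0.29 | shift [ 0.04 -0.09  4.06] turn -0.28
head z [ 0.47354131 -0.2982457   0.09261791] 94
rib axis 74.1578220390842 [1.21301819 7.68404555]
```

View pics/e.png

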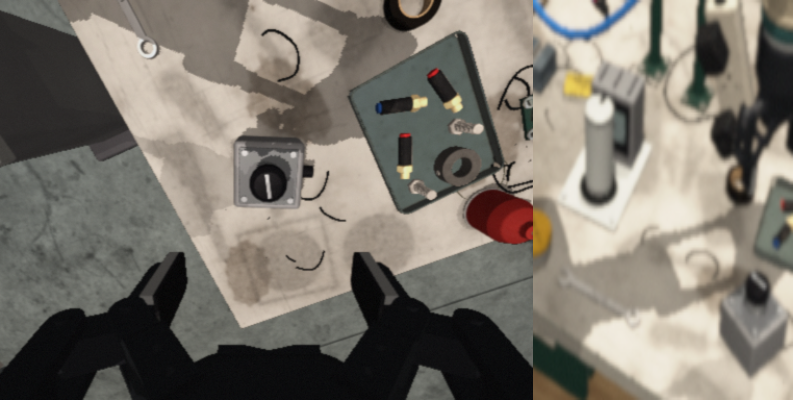

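The head's rib has turned from about -28° to -106° (about 1.36 rad, at its stop), the head is up, and the can stands on the pad with its label to the window (scene panel, can at (598,150)).

```bash
python3 -c "
from rig import manip
print(manip.sign_off())"
```

```text
the job is handed in; nothing more can be done
None
```

I pressed the stop, stood the labelled can on the pad facing the window and let it go, then turned the mushroom head about 1.36 rad clockwise and left it up; the job is handed in, but sign-off returned no verdict.

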